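# Draw the filter cartridge out with the pull hook

### The job

Empty the counter-top water filter: take the pull hook from its wooden stand, catch the wire loop of the cartridge deep in the steel housing (feel for which way the loop faces and do not force it, it bends easily) and draw the cartridge out with the hook, never with the fingers. Set it down gently, upright in the middle of the drip tray, unhook it, and hang the hook back in its stand; leave everything else where it is.

Things in the scene. Friction and masses are not known exactly. Their poses are not given: they have to be found in the camera images.
- housing: Counter-top water filter: upright steel cylinder, 76 mm outside, on a black foot disc (96 mm wide), fixed to the worktop, with a hose nipple low on its own +x side (to 62 mm from the axis). Its bore is open at the top: 60 mm wide, rim 140 mm and floor 8 mm above the worktop. Origin: on its axis at the worktop.
- cartridge: White filter cartridge standing loose on the floor of the bore: cylinder 55 mm wide, 45 mm tall, 0.18 to 0.36 kg. Origin: centre of its underside, z up. On its top a small disc (18 mm wide, up to 48 mm above the origin) carries a steel wire loop. The loop is weak: it is spoilt if the hook presses, pushes or pulls on it or the cartridge with more than 25 N.
- loop_middle (a point): Middle of the loop's opening, on the cartridge's axis 65 mm above its origin. Upright arch of 4 mm wire: opening 16 mm wide and 24 mm high, wire top 16 mm above this point (51 mm below the rim). It stands on a stiff swivel (0.02 N m) about the cartridge's axis and may face ANY way round: no measured pose (nor this point's axes) tells which; see or feel it.
- hook: Pull hook with square black handle, hanging upright in its stand, 0.12 kg. Origin: on the shank's axis at the underside of its collar; z up; its foot points along +x. Above the origin: steel collar (disc 38 mm wide, 5 mm thick), then the handle, 18 x 18 mm (faces square to x and y), from 5 to 67 mm. Below: flat steel shank, 4 mm (x) by 8 mm (y), down to -100 mm.
- hook_foot (a point): Middle of the top face of the hook's foot, at x = 7.5 mm, z = -96 mm in the hook's frame (same axes). The foot is 8 mm wide (y) and 4 mm thick, running from the shank to x = +17 mm; at its end a lip, x = 13 to 17 mm, turns up 8 mm above the foot's top face. The gap between shank and lip is 11 mm.
- stand: Hook stand: wooden block 64 x 64 mm, 118 mm tall, fixed; origin in the middle of its underside, z up. In its top is a slot, 108 mm deep, from x = -8 to +23 mm, 18 mm wide in y, edges chamfered. Shank and foot hang in it, foot along the stand's +x, collar resting on the top; the hook's origin is then at x = 0, y = 0, z = 118 mm of the stand.
- tray: Round drip tray, 113 mm wide, with a flat grille; the cartridge stands on it 12 mm above the worktop. Fixed. Origin: centre of its underside.
- mug: Bystander: cream striped mug, 80 mm wide, 93 mm tall; origin at its underside
- jam_jar: Bystander: jam jar, 69 mm wide, 99 mm tall; origin at its underside
- tomato_tin: Bystander: low tin, 75 mm wide, 58 mm tall; origin at its underside
- garlic: Bystander: garlic bulb, 50 mm; origin at its underside
- spice_jar: Bystander: spice jar, 45 mm wide, 106 mm tall; origin at its underside
Mind the look-alikes: they are no part of the job. What is shaped like the hook but orange is not meant.

How it is judged:
By the outcome, as a careful person would: the job done as asked, in the order asked, and still so for the second after the job is handed in, with the robot touching nothing.
It also fails if it takes over 72 s, if anything falls off the work surface, if the arm or the gripper's body presses on something with over 40 N, if the wrist force passes 120 N, or if a joint passes its speed limit or range.

### The arm

A 6-joint arm with a two-finger parallel gripper is mounted at the origin on a cart in front of the work surface, level with it; the furniture and walls round the work are solid. World frame = base frame: x ahead of the robot, y to its left, z up, the work surface at z = 0. Lengths are in mm, angles in rad, forces in N, time in s.
With the tool pointing down it reaches from about 350 to 775 mm from the base axis. Payload 7.3 kg.
Tool frame: the origin (TCP) lies midway between the tips of the shut fingers; the grasp point (between the pads) lies bot.tcp_to_grasp behind it (bot.tcp_to_grasp is the distance from the TCP to the grasp point, in mm); z points along the fingers, y is the direction in which the jaws open and shut (so a half turn about z gives the same grasp; the last joint's range is limited). The gripper opens to 92 mm and grips with 3 to 60 N. Pads are 19 mm wide; open, the fingers measure 130 mm over their backs; the gripper's body (75 mm by 190 mm) begins 47 mm behind the grasp point.
Start: joints at [-1.358, 0.342, 1.524, -0, 1.275, -0.146], TCP at [184.377, -491.579, 226.741] pointing down, gripper open.
Joint ranges: [-2.53, 2.53], [-0.77, 2.02], [0.04, 2.7], [-1, 4.14], [0.28, 2.66], [-3.11, 3.11]. Speed limits (rad/s): [2.57, 2.57, 3.14, 3.14, 3.14, 3.14].

### API

Orientations are given as [roll, pitch, yaw] about the fixed x, y, z axes, in that order (R = Rz(yaw) Ry(pitch) Rx(roll)).
In Python, from plant import bot gives the robot as it stands.
- The arm moves only by the shell command python3 -m inch 'ROWS'. ROWS is JSON, one flat list of numbers, 7 for each row, row after row: the shift along the world's x, y, z in cm, then the turn, a rotation vector about the world's x, y, z in degrees, then the gripper command: -1 is shut, 1 is fully open, values between are in proportion. In form: [tx, ty, tz, ax, ay, az, fingers, tx, ty, tz, ax, ay, az, fingers, ...]. A call has exactly 5 rows; each row is the pose to reach, as a shift and turn from the pose measured when the call began; what a row does not reach only later rows make up. A row lasts 1/10 s, in which the tool goes at most 50 mm and 8.59 degrees, less where a joint would pass 70% of its speed; a pose out of reach is approached as far as the arm can. A call with a gripper value outside its range is refused whole. The fingers move at their own pace and stop on an object; the grip force is fixed at half the most. Time passes only in rows, so rows that repeat a pose let the fingers close, or fill a call up. It gives the time, the measured TCP pose, the force and the opening at its end, in the units of the state.
- bot.get_obs(): the state, without advancing time (a new reading comes with each control period).
- bot.capture(name): name is "scene" or "side" or "wrist"; returns the picture (480x640x3 uint8, red, green, blue); there is no depth.
- bot.calibration(name): a dict with "fx", "fy", "cx", "cy" (pixels), "k1" (the pictures are not rectified: a ray, as slopes to the right and down, at radius r is drawn at 1 + k1 r^2 times it, then the intrinsics apply), "cam_to_world" (4x4, takes a point from camera to world coordinates). Camera axes: x right, y down, z forward; pixel columns grow to the right and rows downward; lengths in mm; the calibration is good to about 2 mm. A picture is of the moment at which its call begins: read the wrist's pose just before it. calibration takes no time and is no camera call; for the wrist camera it gives the pose at the moment of the call.
- bot.close_job(): hands the job in, once; it reports no verdict.
The state is a dict: "time": time; "joint_positions": joint angles; "dq": joint speeds; "tau": joint torques, N m; "tool_pos": TCP position; "tcp_rot": TCP orientation; "contact_force": force on the tool from outside, world axes, zero at the start; "moment": the same for the moment, N m; "grip_width": finger opening in mm.
Only numpy, scipy, OpenCV 4.12 (cv2) and the standard library are available. Lean on these libraries where they do the work, as an engineer would, in place of code of your own. Each camera call takes 0.05 s, during which the arm holds its last target.

## Working session

There is one attempt and no reset: what is moved stays moved. The work goes in short steps, Python scripts to look and compute and a shell command to move; the robot and the scene stay as the last step left them, time stands still between calls to the robot, and variables do not carry over. Pictures are saved under pics/ and viewed, and the job is handed in when it is done.

```bash
ls; mkdir -p pics; python3 - <<'E'
from plant import bot
import cv2
for n in ("scene","side","wrist"):
    c=bot.calibration(n); print(n,c)
    im=bot.capture(n); cv2.imwrite(f"pics/{n}0.png",im[:,:,::-1])
o=bot.get_obs(); print(o, bot.tcp_to_grasp)
E
```

```text
pics
scene {'fx': 611.4718462263464, 'fy': 611.4718462263464, 'cx': 323.1127718606806, 'cy': 239.9218761004552, 'k1': 0.0339920449478732, 'cam_to_world': array([[ 4.09997684e-01, -5.04471709e-01,  7.59875117e-01,
        -1.10991748e+03],
       [-9.12085214e-01, -2.25334780e-01,  3.42527079e-01,
        -9.52836839e+02],
       [-1.56892863e-03, -8.33506168e-01, -5.52507924e-01,
         1.31940611e+03],
       [ 0.00000000e+00,  0.00000000e+00,  0.00000000e+00,
         1.00000000e+00]])}
side {'fx': 516.4971264790853, 'fy': 516.4971264790853, 'cx': 320.86476141683073, 'cy': 241.71293115071603, 'k1': -0.0447546179315602, 'cam_to_world': array([[-8.04874646e-01, -2.37169390e-01,  5.43992174e-01,
        -2.24401110e+02],
       [-5.93420047e-01,  3.30036424e-01, -7.34117570e-01,
         8.36823976e+02],
       [-5.42701593e-03, -9.13688480e-01, -4.06379020e-01,
         6.60700501e+02],
       [ 0.00000000e+00,  0.00000000e+00,  0.00000000e+00,
         1.00000000e+00]])}
wrist {'fx': 375.3773741491185, 'fy': 375.3773741491185, 'cx': 318.86542564258576, 'cy': 239.06754650419413, 'k
[... 358 characters left out ...]
       1.00000000e+00]])}
{'time': 0.15, 'joint_positions': array([-1.35801643e+00,  3.42526088e-01,  1.52477502e+00,  4.12032459e-06,
        1.27540814e+00, -1.46039563e-01]), 'dq': array([ 0.00138718, -0.00170109, -0.00326219,  0.00034161, -0.00136456,
       -0.00049937]), 'tau': array([ 8.81268061e-04, -4.31468117e+01, -2.44354409e+01,  7.17472751e-02,
        5.37525374e-02, -8.85479380e-05]), 'tool_pos': array([ 184.3028396 , -491.26881345,  226.23148787]), 'tcp_rot': array([-3.14048851e+00, -1.66387615e-04,  3.58818162e-01]), 'contact_force': array([ 0.0759863 ,  0.22673674, -0.14273535]), 'moment': array([-0.06326687,  0.03807768,  0.02582481]), 'grip_width': 91.67865959306907} 18.8
```

View pics/scene0.png

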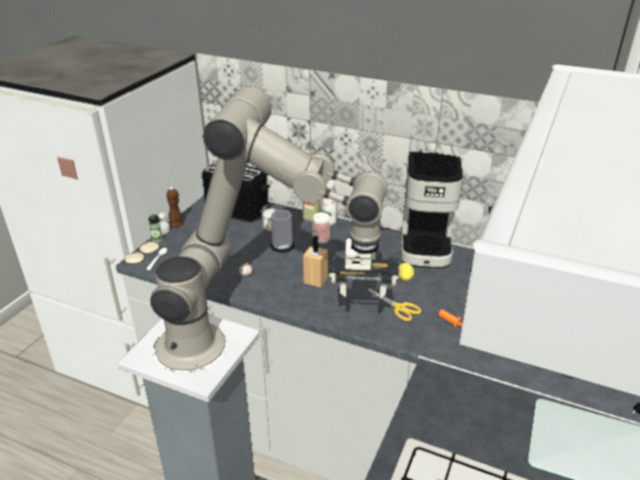

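View pics/side0.png

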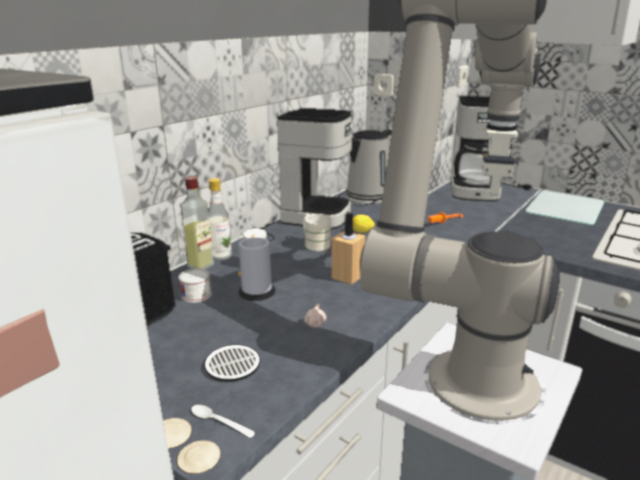

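View pics/wrist0.png

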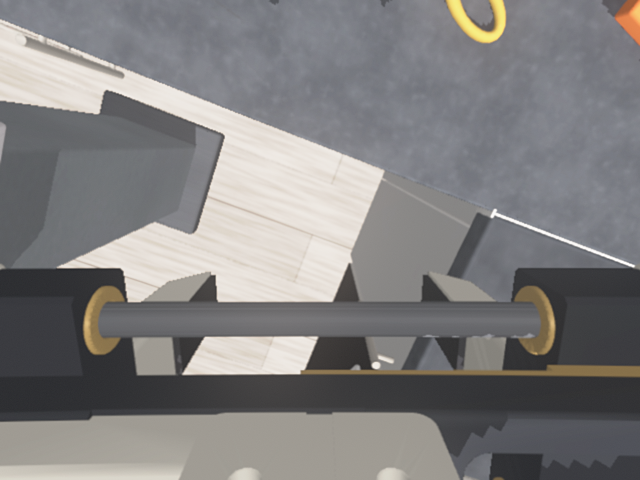

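```bash
cat > h.py <<'E'
import numpy as np, cv2
from plant import bot
def ray(c,u,v):
    x=(u-c['cx'])/c['fx'];y=(v-c['cy'])/c['fy']
    a,b=x,y
    for _ in range(10):
        s=1+c['k1']*(a*a+b*b); a,b=x/s,y/s
    T=c['cam_to_world']; d=T[:3,:3]@np.array([a,b,1]); return T[:3,3],d
def onz(c,u,v,z):
    p,d=ray(c,u,v); return p+d*(z-p[2])/d[2]
def proj(c,P):
    T=c['cam_to_world']; P=np.atleast_2d(P); q=(P-T[:3,3])@T[:3,:3]
    a=q[:,:2]/q[:,2:]; s=1+c['k1']*(a**2).sum(1,keepdims=True)
    return a*s*[c['fx'],c['fy']]+[c['cx'],c['cy']]
def crop(im,x0,y0,x1,y1,f,name):
    cv2.imwrite(name,cv2.resize(im[y0:y1,x0:x1],None,fx=f,fy=f,interpolation=cv2.INTER_CUBIC))
E
python3 - <<'E'
from h import *
s=cv2.imread('pics/side0.png'); c=cv2.imread('pics/scene0.png')
crop(s,170,190,390,400,3.6,'pics/s0a.png')
crop(c,230,190,430,330,4,'pics/c0a.png')
E
```

```text
(no output)
```

View pics/s0a.png

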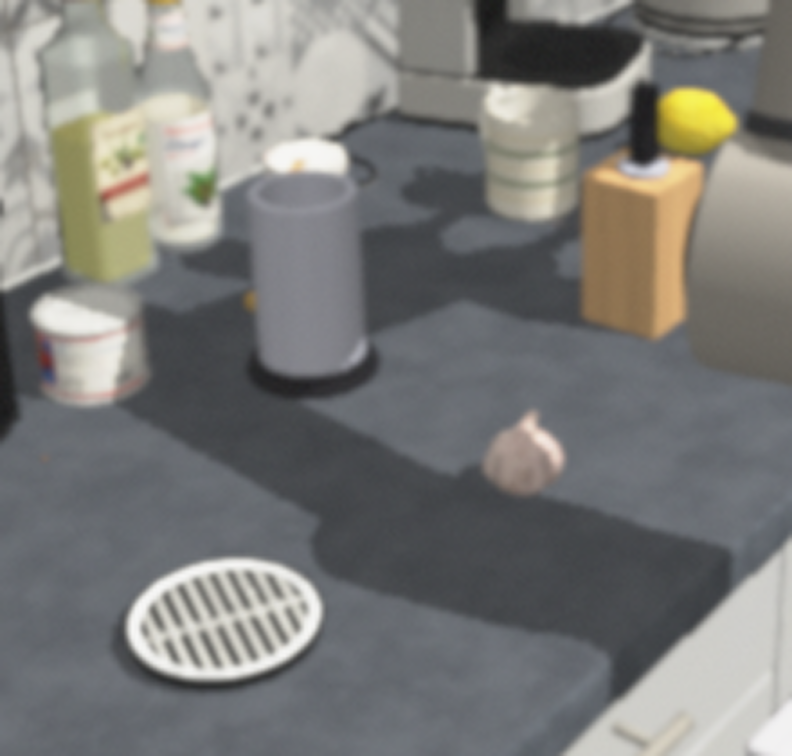

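View pics/c0a.png

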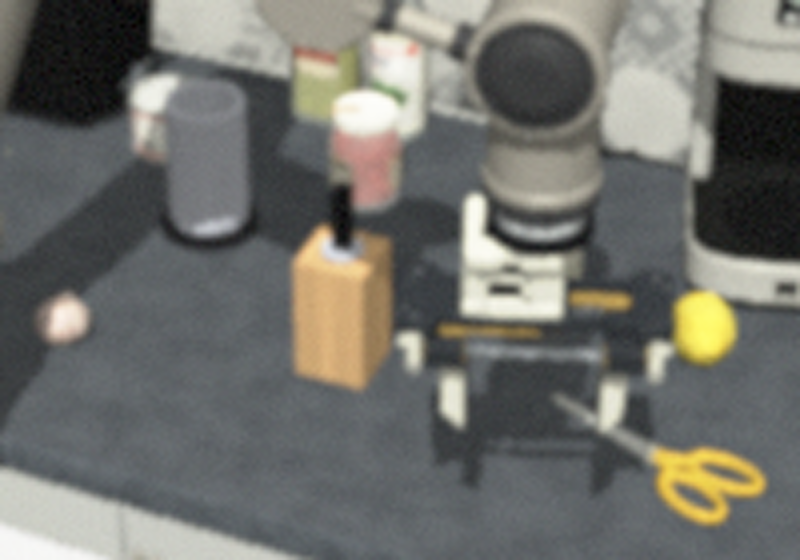

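```bash
python3 - <<'E'
from h import *
S=bot.calibration('side');C=bot.calibration('scene')
np.set_printoptions(precision=1,suppress=True)
f=lambda x,y:(170+x/3.6,190+y/3.6)
g=lambda x,y:(230+x/4,190+y/4)
print('rim',onz(S,*f(304,192),140),onz(C,*g(207,97),140))
print('tray',onz(S,*f(225,617),12))
for n,a,b in [('L',(585,172),(293,262)),('F',(655,190),(362,283)),('R',(703,165),(392,238)),('B',(640,150),(325,228))]:
    print(n,onz(S,*f(*a),118),onz(C,*g(*b),118))
print('handle top',onz(S,*f(646,88),185),onz(C,*g(342,187),185))
print('garlic',onz(S,*f(525,460),25),'tin',onz(S,*f(88,305),58),'mug',onz(S,*f(528,98),93),onz(S,*f(305,155),100))
print('jam',onz(C,*g(367,105),99))
E
```

```text
rim [600.   -0.2 140. ] [607.2  -9.9 140. ]
tray [433.9 253.7  12. ]
L [ 492.3 -181.9  118. ] [ 426.6 -185.5  118. ]
F [ 433.2 -184.8  118. ] [ 422.5 -252.2  118. ]
R [ 429.2 -243.2  118. ] [ 494.4 -248.2  118. ]
B [ 482.7 -239.8  118. ] [ 484.6 -188.5  118. ]
handle top [ 455.1 -204.2  185. ] [ 457.5 -218.1  185. ]
garlic [382.9  38.2  25. ] tin [719.9  99.3  58. ] mug [ 654.2 -328.2   93. ] [ 710.9 -116.4  100. ]
jam [ 716.3 -124.1   99. ]
```

Candidates for the hook: the black square handle in the wooden block (scene 315,243; side 349,222), and the orange look-alike lying on the worktop (scene 450,318; side 438,218). The black one in the stand matches. I'll check it from above with the wrist camera.

```bash
python3 -m inch '[12,14,9,0,0,-10,1,23,28,10,0,0,-20.6,1,23,28,10,0,0,-20.6,1,23,28,10,0,0,-20.6,1,23,28,10,0,0,-20.6,1]'; python3 -m inch '[0,0,0,0,0,0,1,0,0,0,0,0,0,1,0,0,0,0,0,0,1,0,0,0,0,0,0,1,0,0,0,0,0,0,1]'
```

```text
time: 0.65
tool_pos: [335.1, -307.7, 295.6]
tcp_rot: [-3.14, -0.0, -0.001]
contact_force: [0.6, -0.6, 0.6]
grip_width: 91.8
time: 1.15
tool_pos: [334.3, -308.6, 295.1]
tcp_rot: [-3.14, 0.001, -0.004]
contact_force: [0.3, 0.2, 0.6]
grip_width: 92.0
```

```bash
python3 -m inch '[8,8,2,0,0,0,1,8,8,2,0,0,0,1,8,8,2,0,0,0,1,8,8,2,0,0,0,1,8,8,2,0,0,0,1]'; python3 - <<'E'
from h import *
o=bot.get_obs();np.set_printoptions(precision=4,suppress=True)
import pickle
c=bot.calibration('wrist');im=bot.capture('wrist')[:,:,::-1]
cv2.imwrite('pics/w1.png',im); pickle.dump(c,open('w1.pkl','wb')); print(o['tool_pos'])
E
```

```text
time: 1.65
tool_pos: [413.6, -229.3, 314.6]
tcp_rot: [-3.14, 0.002, -0.004]
contact_force: [-0.9, -0.4, -0.2]
grip_width: 91.9
[ 413.6041 -229.3324  314.607 ]
```

View pics/w1.png

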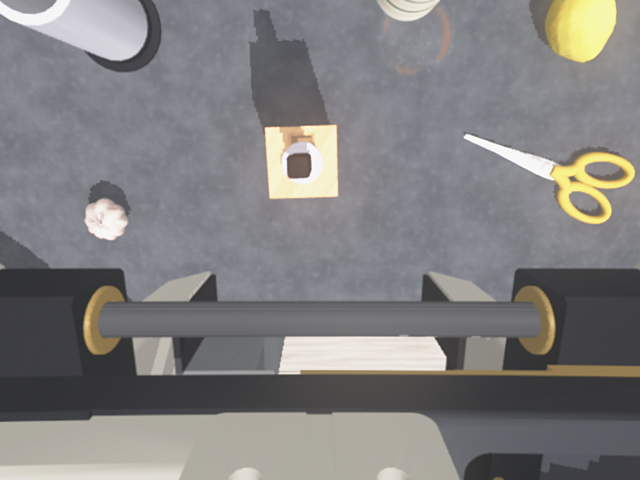

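```bash
python3 - <<'E'
from h import *
crop(cv2.imread('pics/w1.png'),255,110,350,210,6,'pics/w1a.png')
E
```

```text
(no output)
```

View pics/w1a.png

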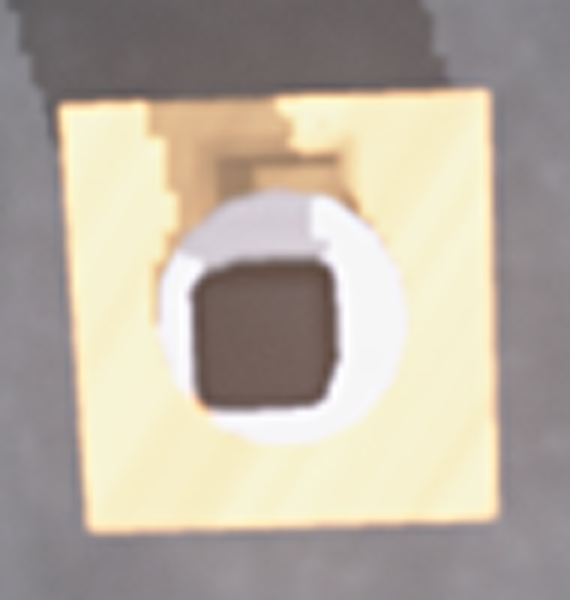

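```bash
python3 - <<'E'
from h import *; import pickle
np.set_printoptions(precision=1,suppress=True)
c=pickle.load(open('w1.pkl','rb'))
P=[onz(c,255+(x-2.5)/6,110+(y-2.5)/6,118) for x,y in [(60,102),(492,90),(498,520),(88,532)]]
P=np.array(P);print(P,P.mean(0))
for k in range(4):
    d=P[(k+1)%4]-P[k];print(np.hypot(*d[:2]),np.degrees(np.arctan2(d[1],d[0])))
print('handle top',onz(c,255+262/6,110+333/6,185),'collar',onz(c,255+282/6,110+315/6,123))
E
```

```text
[[ 494.1 -180.3  118. ]
 [ 495.6 -245.1  118. ]
 [ 431.1 -246.6  118. ]
 [ 429.4 -182.1  118. ]] [ 462.6 -213.5  118. ]
64.7752177901382 -88.66501913836251
64.49899704191046 -178.68379676863714
64.51438291964567 91.5000820246306
64.68534041619888 1.5475325261340271
handle top [ 463.4 -214.1  185. ] collar [ 462.6 -213.8  123. ]
```

```bash
python3 -m inch '[4.9,1.5,-4,0,0,1.6,0,4.9,1.5,-9,0,0,1.6,0,4.9,1.5,-9,0,0,1.6,0,4.9,1.5,-9,0,0,1.6,0,4.9,1.5,-9,0,0,1.6,0]'; python3 - <<'E'
from h import *
o=bot.get_obs();print(o['tool_pos'],o['tcp_rot'],o['contact_force'],o['joint_positions'])
E
```

```text
time: 2.2
tool_pos: [462.3, -215.8, 226.4]
tcp_rot: [-3.141, 0.0, 0.022]
contact_force: [-0.4, -0.0, -0.1]
grip_width: 56.5
[ 462.29017711 -215.82692794  226.37299888] [-3.14089396e+00  2.42903559e-04  2.18022772e-02] [-0.43391343 -0.02857685 -0.10143583] [-5.87377019e-01  3.15538741e-01  1.56402244e+00  4.55476559e-04
  1.26263050e+00  9.61478834e-01]
```

```bash
python3 -m inch '[0.1,0.2,-5,0,0,0,0,0.1,0.2,-9.6,0,0,0,0,0.1,0.2,-9.6,0,0,0,0,0.1,0.2,-9.6,0,0,0,0,0.1,0.2,-9.6,0,0,0,0]'; python3 -m inch '[0,0,-0.2,0,0,0,-1,0,0,-0.2,0,0,0,-1,0,0,-0.2,0,0,0,-1,0,0,-0.2,0,0,0,-1,0,0,-0.2,0,0,0,-1]'
```

```text
time: 2.7
tool_pos: [464.9, -215.3, 133.7]
tcp_rot: [3.139, -0.005, 0.021]
contact_force: [0.8, -0.5, 0.3]
grip_width: 45.9
time: 3.2
tool_pos: [465.1, -215.1, 132.1]
tcp_rot: [3.139, -0.005, 0.021]
contact_force: [-0.9, 1.6, 4.5]
grip_width: 17.8
```

```bash
python3 -m inch '[0,0,0.6,0,0,0,-1,0,0,3,0,0,0,-1,0,0,7,0,0,0,-1,0,0,11,0,0,0,-1,0,0,16,0,0,0,-1]'; python3 -m inch '[0,0,4,0,0,0,-1,0,0,4,0,0,0,-1,0,0,4,0,0,0,-1,0,0,4,0,0,0,-1,0,0,4,0,0,0,-1]'
```

```text
time: 3.7
tool_pos: [464.2, -214.7, 292.6]
tcp_rot: [3.141, -0.002, 0.021]
contact_force: [0.3, -1.0, -0.8]
grip_width: 17.8
time: 4.2
tool_pos: [463.6, -214.4, 330.9]
tcp_rot: [-3.14, 0.001, 0.021]
contact_force: [0.1, 0.4, -1.1]
grip_width: 18.1
```

```bash
python3 - <<'E'
from h import *
o=bot.get_obs();print(o['tool_pos'],o['tcp_rot'],o['contact_force'])
import pickle
for n in ('wrist','side'):
    c=bot.calibration(n);im=bot.capture(n)[:,:,::-1]
    cv2.imwrite(f'pics/{n}2.png',im); pickle.dump(c,open(f'{n}2.pkl','wb'))
    if n=='side': crop(im,280,100,420,300,4,'pics/side2a.png')
E
```

```text
[ 463.59588517 -214.36400281  330.91284959] [-3.14047195e+00  9.00498685e-04  2.12933943e-02] [ 0.08893931  0.35388149 -1.10803594]
```

View pics/wrist2.png

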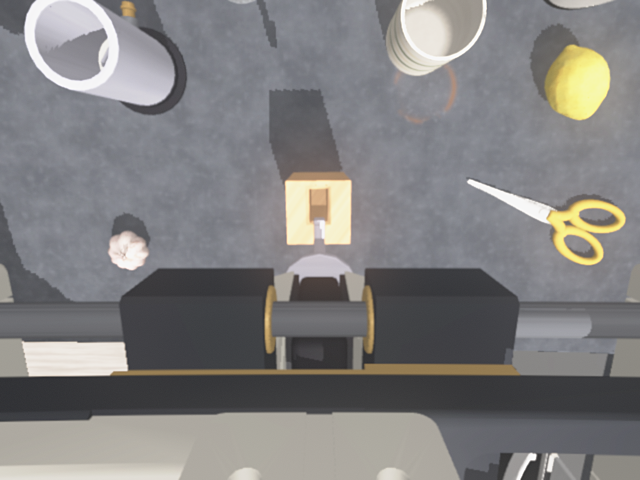

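View pics/side2.png

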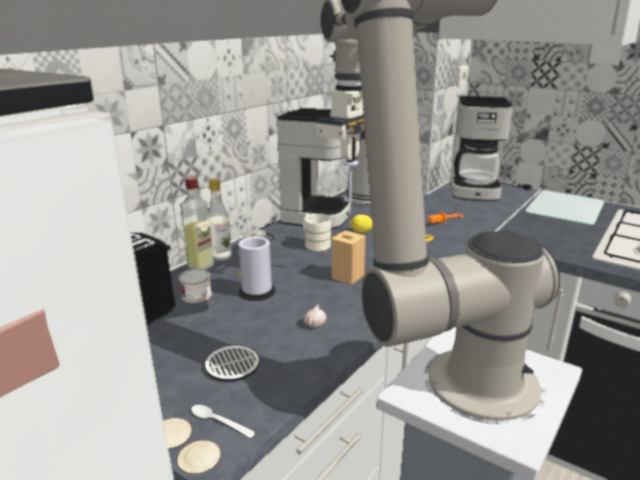

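```bash
python3 -m inch '[3,5,0,0,0,0,-1,5,10,0,0,0,0,-1,7,15,-1,0,0,0,-1,7.6,20,-2,0,0,0,-1,7.6,21.1,-2,0,0,0,-1]'; python3 -m inch '[0,0,0,0,0,0,-1,0,0,0,0,0,0,-1,0,0,0,0,0,0,-1,0,0,0,0,0,0,-1,0,0,0,0,0,0,-1]'; python3 - <<'E'
from h import *
o=bot.get_obs();print(o['tool_pos'],o['tcp_rot'],o['contact_force'])
import pickle
n='wrist'
c=bot.calibration(n);im=bot.capture(n)[:,:,::-1]
cv2.imwrite(f'pics/{n}3.png',im); pickle.dump(c,open(f'{n}3.pkl','wb'))
crop(im,240,60,400,180,5,'pics/w3a.png')
crop(im,260,200,380,290,6,'pics/w3b.png')
E
```

```text
time: 4.8
tool_pos: [539.7, -0.0, 309.5]
tcp_rot: [-3.139, 0.003, 0.024]
contact_force: [-0.7, 0.4, -1.0]
grip_width: 18.1
time: 5.3
tool_pos: [539.7, -1.2, 309.7]
tcp_rot: [-3.14, 0.003, 0.022]
contact_force: [-0.1, 0.1, -0.8]
grip_width: 17.8
[539.7437496   -1.18065274 309.71406872] [-3.13969896e+00  2.60688449e-03  2.18984836e-02] [-0.0960432   0.11481281 -0.75153315]
```

View pics/wrist3.png

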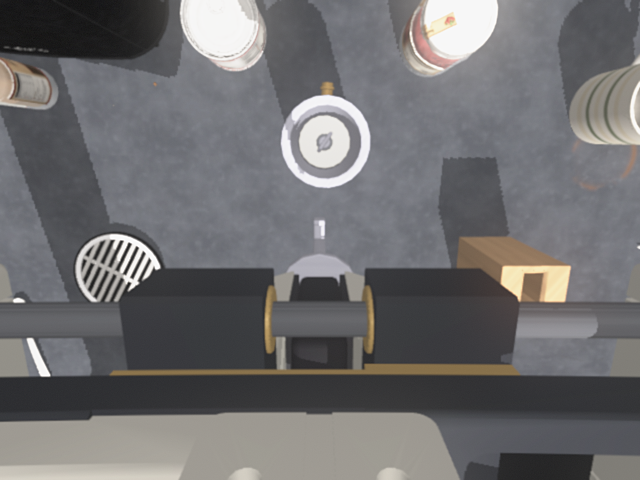

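View pics/w3a.png

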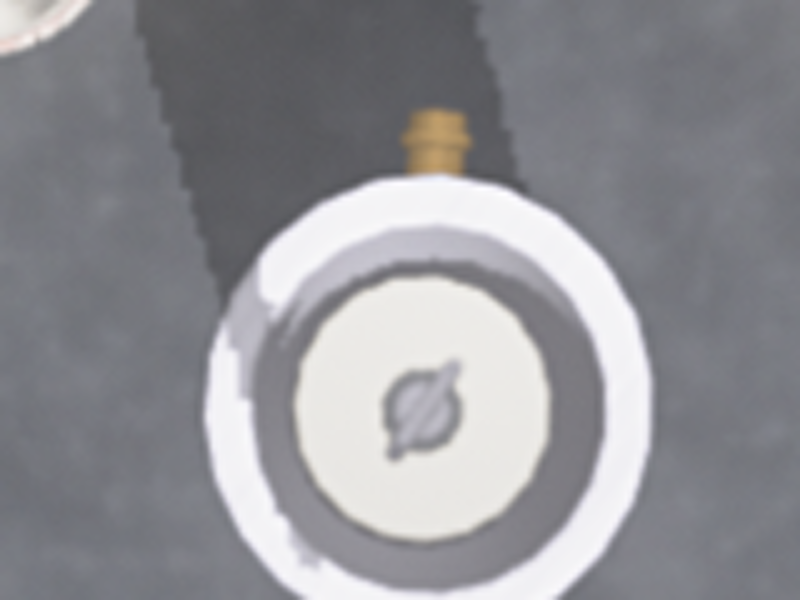

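View pics/w3b.png

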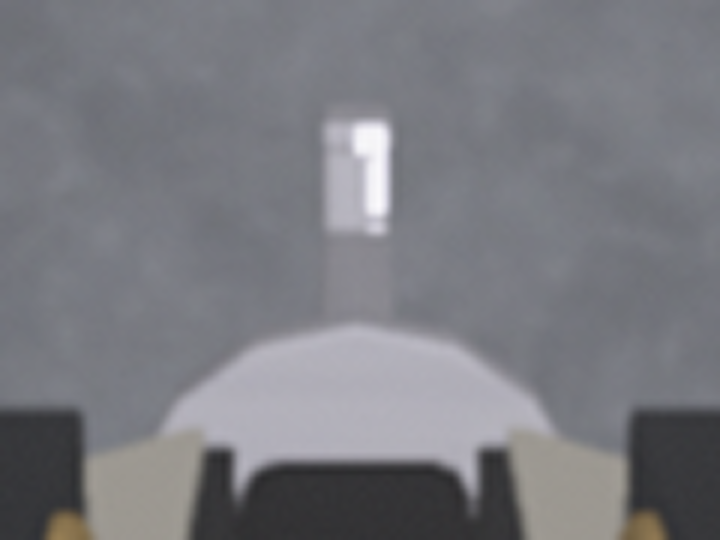

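```bash
python3 - <<'E'
from h import *; import pickle
np.set_printoptions(precision=1,suppress=True)
c=pickle.load(open('wrist3.pkl','rb'))
A=lambda x,y:(240+(x-2)/5,60+(y-2)/5)
B=lambda x,y:(260+(x-2.5)/6,200+(y-2.5)/6)
print('cam',c['cam_to_world'][:3,3])
im=cv2.imread('pics/wrist3.png')
for z in (75,82,88):
    a=onz(c,*A(395,455),z);b=onz(c,*A(455,368),z);print(z,a,b,(a+b)/2,np.hypot(*(b-a)[:2]),np.degrees(np.arctan2(b[1]-a[1],b[0]-a[0])))
print('disc',onz(c,*A(423,412),56),'cart top',onz(c,*A(423,408),53))
# rim outer: left 205, right 652 (row~410) top 175
print('rim y',onz(c,*A(205,410),140),onz(c,*A(652,410),140),'top',onz(c,*A(435,175),140))
print('bore',onz(c,*A(428,226),140),onz(c,*A(428,592),140))
T=np.array([539.74,-1.18,309.7]); z0=T[2]-14.1
print('lip end',onz(c,*B(357,120),z0-88)-T,'foot/shank',onz(c,*B(357,232),z0-96)-T,'collar front',onz(c,*B(357,325),z0+5)-T)
E
```

```text
cam [605.6  -0.3 466.1]
75 [598.2   0.9  75. ] [615.4 -10.8  75. ] [606.8  -4.9  75. ] 20.73547885294574 -34.15632115053529
82 [598.4   0.9  82. ] [615.2 -10.6  82. ] [606.8  -4.9  82. ] 20.364392166477245 -34.1563211505353
88 [598.5   0.8  88. ] [615.1 -10.4  88. ] [606.8  -4.8  88. ] 20.046317863789895 -34.15632115053543
disc [606.8  -4.8  56. ] cart top [607.7  -4.8  53. ]
rim y [606.1  32.7 140. ] [607.7 -42.3 140. ] top [643.8  -4.9 140. ]
bore [636.   -3.9 140. ] [576.7  -5.5 140. ]
lip end [  14.     0.3 -102.1] foot/shank [  -1.5   -0.  -110.1] collar front [16.7  0.1 -9.1]
```

```bash
python3 -m inch '[1,0,0,0,0,8.5,-1,2,-1,0,0,0,17,-1,3,-1,0,0,0,25.5,-1,4.5,-2,0,0,0,34,-1,5.6,-2,0,0,0,42.5,-1]'; python3 -m inch '[0,0,0,0,0,8,-1,0,0,-1,0,0,12.2,-1,0,0,-2,0,0,12.2,-1,0,0,-2.5,0,0,12.2,-1,0,0,-2.5,0,0,12.2,-1]'; python3 - <<'E'
from h import *
o=bot.get_obs();print(o['tool_pos'],o['tcp_rot'],o['contact_force'],o['joint_positions'])
import pickle
n='wrist'
c=bot.calibration(n);im=bot.capture(n)[:,:,::-1]
cv2.imwrite(f'pics/{n}4.png',im); pickle.dump(c,open(f'{n}4.pkl','wb'))
crop(im,240,120,400,240,5,'pics/w4a.png')
E
```

```text
time: 5.85
tool_pos: [596.4, -22.6, 309.7]
tcp_rot: [-3.14, 0.003, 0.768]
contact_force: [-0.2, 0.1, -1.5]
grip_width: 17.8
time: 6.35
tool_pos: [595.9, -22.8, 283.7]
tcp_rot: [-3.138, 0.004, 0.979]
contact_force: [0.3, 0.5, -1.4]
grip_width: 18.0
[595.91740163 -22.76829114 283.69978931] [-3.13842738  0.0036075   0.97924483] [ 0.32484518  0.51529463 -1.41416167] [-0.16559052  0.44623172  1.20741798 -0.00198335  1.49231614  0.4261265 ]
```

View pics/wrist4.png

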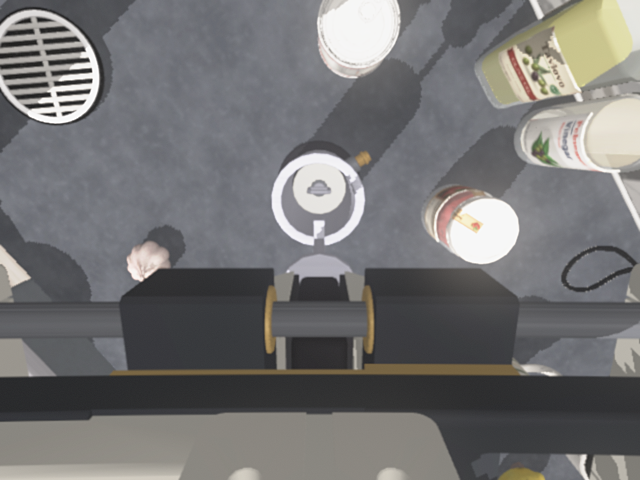

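View pics/w4a.png

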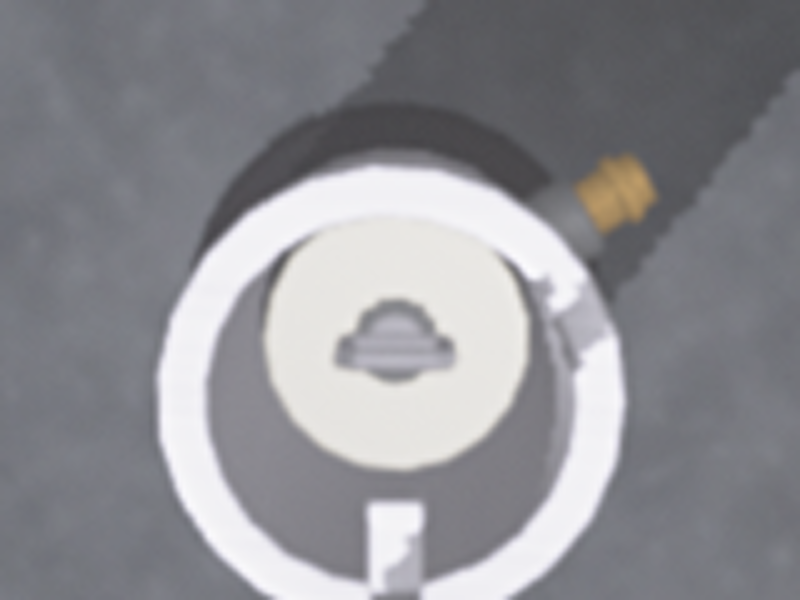

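```bash
python3 - <<'E'
from h import *; import pickle
np.set_printoptions(precision=1,suppress=True)
c=pickle.load(open('wrist4.pkl','rb'))
A=lambda x,y:(240+(x-2)/5,120+(y-2)/5)
T=np.array([595.92,-22.77,283.7]);psi=.979;n=np.array([np.cos(psi),np.sin(psi)]);t=np.array([-n[1],n[0]])
def rel(P): d=P[:2]-T[:2]; return d@n,d@t
for z in (82,89): print('loop',z,onz(c,*A(395,347),z),rel(onz(c,*A(395,347),z)))
for p in((335,358),(455,358)): print(rel(onz(c,*A(*p),80)))
print('disc',rel(onz(c,*A(397,340),56)))
print('rim',rel(onz(c,*A(391,395),140)))
print('lip end',rel(onz(c,*A(395,502),T[2]-102)),'shank',rel(onz(c,*A(395,585),T[2]-110)))
S=bot.calibration('side');print(onz(S,200,265,0))
E
```

```text
loop 82 [608.3  -2.8  82. ] (np.float64(23.471869585095714), np.float64(0.8822079813467969))
loop 89 [608.8  -2.1  89. ] (np.float64(24.29907658564639), np.float64(0.8517341649419734))
(np.float64(21.12334451097094), np.float64(12.392204054711941))
(np.float64(21.140259574570113), np.float64(-10.608108437669673))
disc (np.float64(21.82323077859619), np.float64(0.5876255097162826))
rim (np.float64(22.640932683565374), np.float64(1.2711384042787284))
lip end (np.float64(13.570814983266624), np.float64(0.4461042391550505)) shank (np.float64(-0.4115801061087685), np.float64(0.4796569511365721))
[844.3 -21.6   0. ]
```

```bash
python3 -m inch '[0.13,0.28,-0.5,0,0,0,-1,0.13,0.28,-2,0,0,0,-1,0.13,0.28,-4,0,0,0,-1,0.13,0.28,-6,0,0,0,-1,0.13,0.28,-6,0,0,0,-1]'
```

```text
time: 6.9
tool_pos: [596.2, -19.5, 221.7]
tcp_rot: [-3.135, 0.005, 0.979]
contact_force: [-0.9, 0.2, -0.8]
grip_width: 18.0
```

```bash
python3 -m inch '[0.1,0,-1,0,0,0,-1,0.1,0,-2,0,0,0,-1,0.1,0,-3,0,0,0,-1,0.1,0,-4,0,0,0,-1,0.1,0,-4,0,0,0,-1]'; python3 - <<'E'
from h import *
o=bot.get_obs();print(o['tool_pos'],o['tcp_rot'],o['contact_force'],o['moment'])
import pickle
n='wrist'
c=bot.calibration(n);im=bot.capture(n)[:,:,::-1]
cv2.imwrite(f'pics/{n}5.png',im); pickle.dump(c,open(f'{n}5.pkl','wb'))
crop(im,240,130,400,270,5,'pics/w5a.png')
E
```

```text
time: 7.4
tool_pos: [596.3, -19.4, 180.0]
tcp_rot: [-3.132, 0.007, 0.979]
contact_force: [0.9, 1.0, -0.8]
grip_width: 17.8
[596.32883864 -19.42788085 180.01748005] [-3.13202624  0.0065186   0.97930404] [ 0.94595716  0.97487698 -0.82024961] [-0.02754688 -0.08549862  0.04125163]
```

View pics/w5a.png

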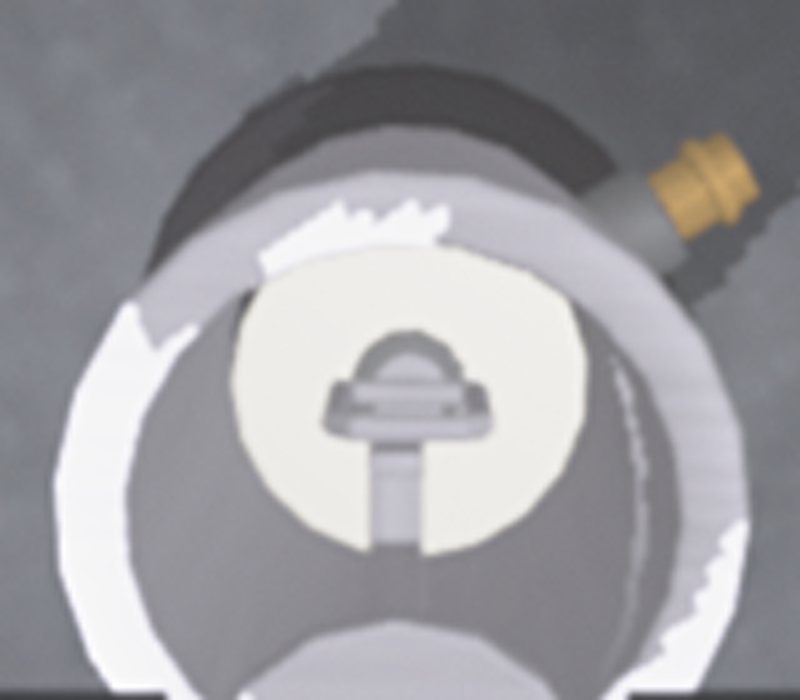

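```bash
python3 -m inch '[0.15,-0.1,0,0,0,0,-1,0.28,0.1,0,0,0,0,-1,0.43,0.3,0,0,0,0,-1,0.57,0.5,0,0,0,0,-1,0.57,0.52,0,0,0,0,-1]'
```

```text
time: 7.95
tool_pos: [602.7, -13.9, 181.1]
tcp_rot: [-3.134, 0.006, 0.98]
contact_force: [0.6, 1.0, -0.7]
grip_width: 17.7
```

```bash
python3 -m inch '[0.12,0.2,0,0,0,0,-1,0.24,0.4,0,0,0,0,-1,0.34,0.58,0,0,0,0,-1,0.34,0.58,0,0,0,0,-1,0.34,0.58,0,0,0,0,-1]'; python3 - <<'E'
from h import *
o=bot.get_obs();print(o['tool_pos'],o['tcp_rot'],o['contact_force'],o['moment'])
import pickle
n='wrist'
c=bot.calibration(n);im=bot.capture(n)[:,:,::-1]
crop(im,240,130,400,270,5,'pics/w6a.png')
E
```

```text
time: 8.45
tool_pos: [606.2, -8.1, 181.1]
tcp_rot: [-3.134, 0.006, 0.98]
contact_force: [0.6, 0.2, -0.8]
grip_width: 17.9
[606.15698033  -8.06860403 181.10629779] [-3.1336875   0.00571846  0.97990312] [ 0.62304198  0.19732106 -0.82202957] [-0.02003242 -0.04122115  0.00757343]
```

View pics/w6a.png

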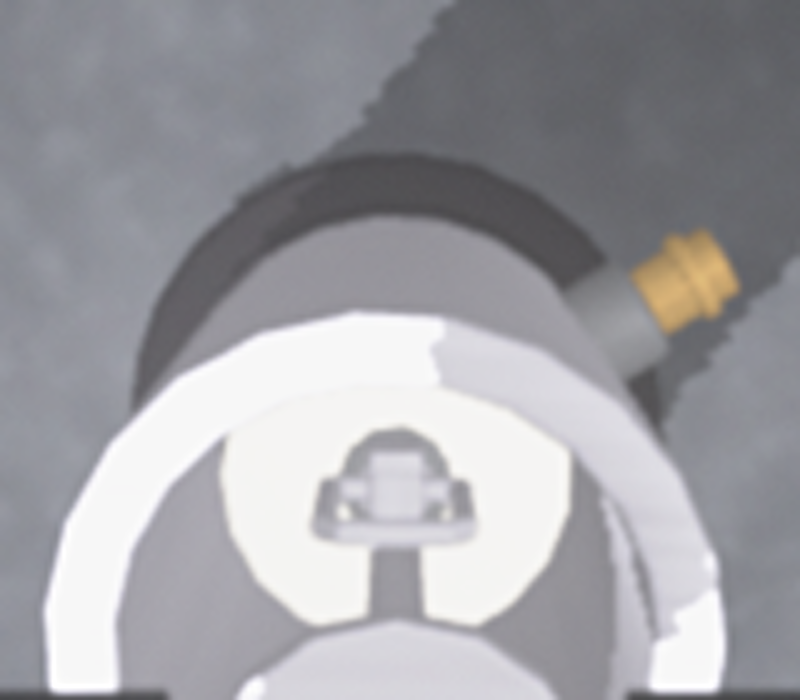

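```bash
python3 -m inch '[0,0,0.6,0,0,0,-1,0,0,1.1,0,0,0,-1,0,0,1.4,0,0,0,-1,0,0,1.7,0,0,0,-1,0,0,2.0,0,0,0,-1]';python3 -m inch '[0,0,0.3,0,0,0,-1,0,0,0.6,0,0,0,-1,0,0,0.9,0,0,0,-1,0,0,1.2,0,0,0,-1,0,0,1.2,0,0,0,-1]'; python3 - <<'E'
from h import *
o=bot.get_obs();print(o['tool_pos'],o['tcp_rot'],o['contact_force'],o['moment'])
im=bot.capture('wrist')[:,:,::-1]
crop(im,240,130,400,270,5,'pics/w7a.png')
E
```

```text
time: 9.0
tool_pos: [605.9, -8.1, 201.1]
tcp_rot: [-3.133, 0.006, 0.98]
contact_force: [-0.7, -0.0, -3.2]
grip_width: 17.8
time: 9.5
tool_pos: [606.1, -8.2, 213.6]
tcp_rot: [-3.134, 0.006, 0.98]
contact_force: [0.3, 0.1, -3.3]
grip_width: 17.6
[606.14979085  -8.19279365 213.60370709] [-3.13387439  0.00566629  0.97972833] [ 0.34851442  0.14030288 -3.27232397] [ 0.01456638 -0.07982521 -0.03351503]
```

View pics/w7a.png

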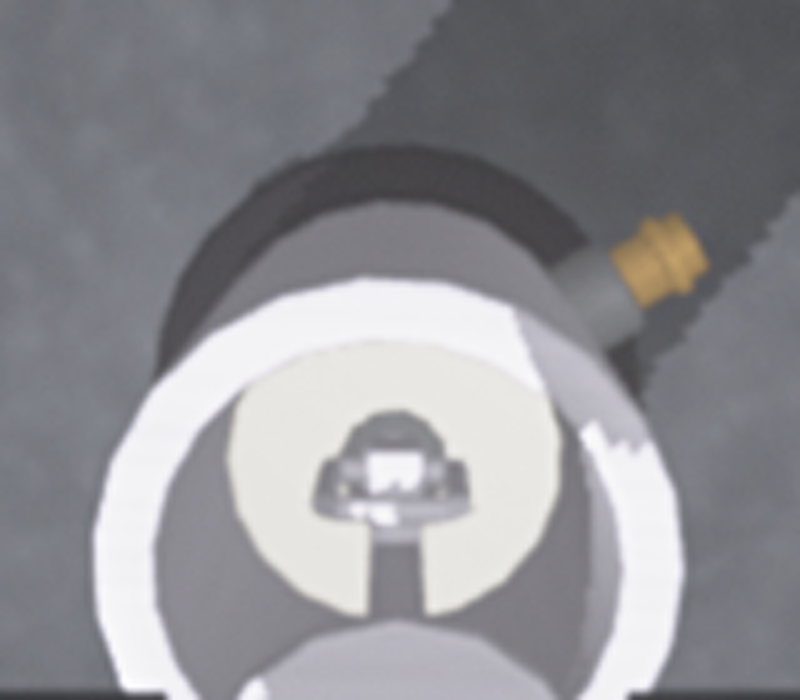

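```bash
python3 -m inch '[0,0,1,0,0,0,-1,0,0,2.5,0,0,0,-1,0,0,4.5,0,0,0,-1,0,0,6.5,0,0,0,-1,0,0,8,0,0,0,-1]';python3 -m inch '[0,0,2,0,0,0,-1,0,0,3.5,0,0,0,-1,0,0,4.8,0,0,0,-1,0,0,5.5,0,0,0,-1,0,0,5.5,0,0,0,-1]'; python3 - <<'E'
from h import *
o=bot.get_obs();print(o['tool_pos'],o['tcp_rot'],o['contact_force'],o['moment'],o['joint_positions'])
im=bot.capture('side')[:,:,::-1]
crop(im,170,100,390,380,2.1,'pics/s8a.png')
im=bot.capture('wrist')[:,:,::-1]
crop(im,240,130,400,270,5,'pics/w8a.png')
E
```

```text
time: 10.05
tool_pos: [606.3, -8.2, 295.4]
tcp_rot: [-3.135, 0.005, 0.98]
contact_force: [0.4, -0.0, -3.9]
grip_width: 17.5
time: 10.55
tool_pos: [606.5, -8.2, 351.8]
tcp_rot: [-3.137, 0.004, 0.98]
contact_force: [-0.1, -0.5, -2.4]
grip_width: 17.7
[606.53306987  -8.16894549 351.75020072] [-3.13723199  0.00395891  0.97979758] [-0.1476169  -0.49568862 -2.43722754] [-0.02435087 -0.09182088 -0.00532961] [-1.38877922e-01  4.52406216e-01  1.01833412e+00 -1.66532998e-03
  1.67650424e+00  4.51958422e-01]
```

View pics/s8a.png

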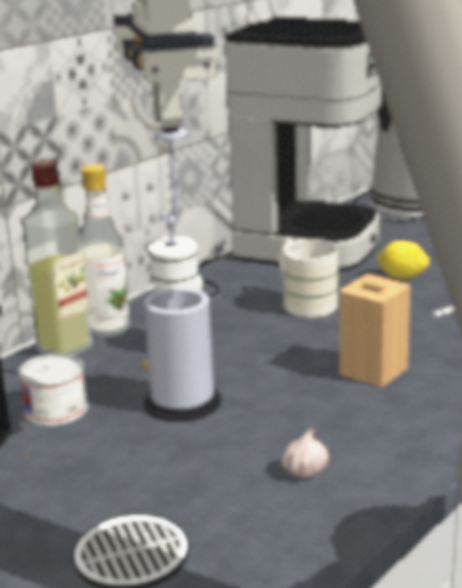

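View pics/w8a.png

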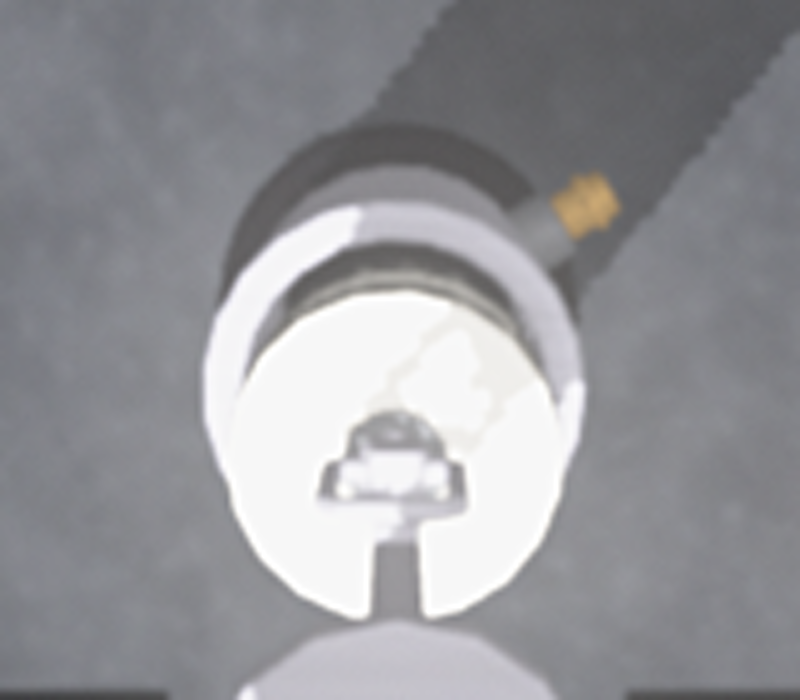

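```bash
python3 - <<'E'
from h import *
im=cv2.imread('pics/wrist4.png');crop(im,0,0,120,140,4,'pics/w4t.png')
im=cv2.imread('pics/wrist3.png');crop(im,60,220,180,310,5,'pics/w3t.png')
E
```

```text
(no output)
```

View pics/w4t.png

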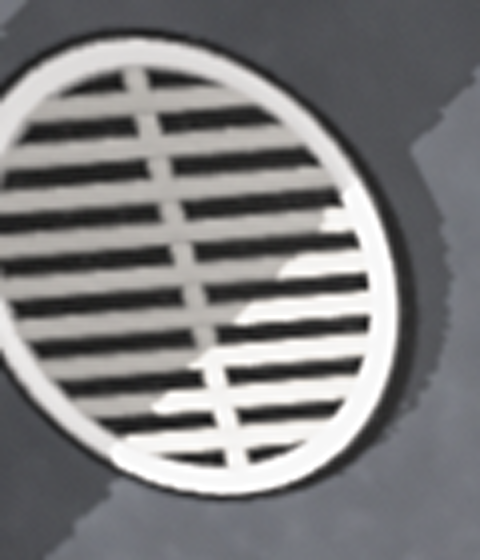

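View pics/w3t.png

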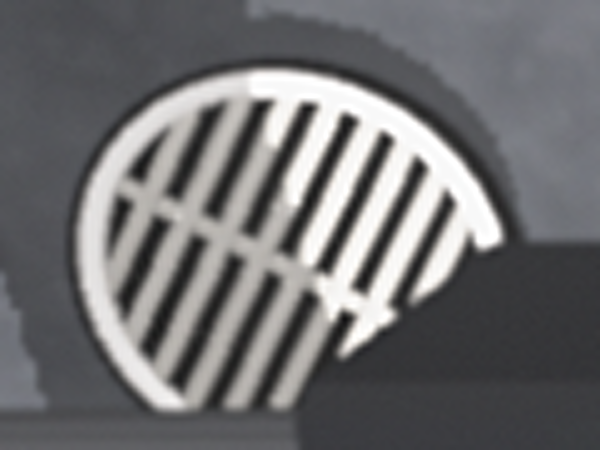

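```bash
python3 - <<'E'
from h import *; import pickle
from scipy.optimize import least_squares
np.set_printoptions(precision=1,suppress=True)
def fit(c,pts,z):
    P=np.array([onz(c,*p,z)[:2] for p in pts])
    r=least_squares(lambda q:np.hypot(*(P-q[:2]).T)-q[2],[*P.mean(0),56]);return r.x,np.abs(r.fun).max()
c4=pickle.load(open('wrist4.pkl','rb'));c3=pickle.load(open('wrist3.pkl','rb'))
p4=[((x-1.5)/4,(y-1.5)/4) for x,y in [(10,95),(60,50),(130,36),(200,47),(280,95),(350,170),(393,260),(396,340),(360,430),(300,478),(235,493),(160,483),(110,457),(50,405),(15,360)]]
p3=[(60+(x-2)/5,220+(y-2)/5) for x,y in [(498,243),(455,175),(395,115),(330,78),(260,67),(180,85),(120,130),(85,190),(78,260),(95,330),(150,405)]]
for z in(10,13): print(z,fit(c4,p4,z),fit(c3,p3,z))
E
```

```text
10 (array([436.8, 252.5,  53.7]), np.float64(1.2386008043608996)) (array([436.9, 254.3,  53.3]), np.float64(1.4849008595345197))
13 (array([438.2, 250.9,  53.3]), np.float64(1.2299606256890172)) (array([438. , 252.6,  52.9]), np.float64(1.4751348607079748))
```

```bash
python3 -m inch '[-0.28,0.42,0.2,0,0,0,-1,-0.83,1.25,0.4,0,0,0,-1,-1.67,2.5,0.6,0,0,0,-1,-2.8,4.2,0.8,0,0,0,-1,-4.2,6.2,1,0,0,0,-1]';python3 -m inch '[-1.6,2.3,0,0,0,0,-1,-3.1,4.7,0,0,0,0,-1,-4.7,7,0,0,0,0,-1,-6.2,9.3,0,0,0,0,-1,-7.5,11.3,0,0,0,0,-1]'
```

```text
time: 11.15
tool_pos: [562.9, 55.4, 360.1]
tcp_rot: [-3.134, 0.005, 0.98]
contact_force: [0.3, -0.2, -3.6]
grip_width: 18.1
time: 11.65
tool_pos: [485.7, 170.7, 360.7]
tcp_rot: [-3.134, 0.004, 0.981]
contact_force: [0.2, -0.5, -2.5]
grip_width: 18.3
```

```bash
python3 -m inch '[-1.1,1.7,0,0,0,0,-1,-2.2,3.4,0,0,0,0,-1,-3.2,5,0,0,0,0,-1,-4.1,6.3,0,0,0,0,-1,-4.7,7.2,0,0,0,0,-1]';python3 -m inch '[-0.2,0.3,-1,0,0,0,-1,-0.3,0.5,-2.5,0,0,0,-1,-0.3,0.5,-4.5,0,0,0,-1,-0.3,0.5,-6.5,0,0,0,-1,-0.3,0.5,-8,0,0,0,-1]'
```

```text
time: 12.15
tool_pos: [436.7, 244.3, 361.3]
tcp_rot: [-3.134, 0.003, 0.983]
contact_force: [-0.8, 0.8, -3.0]
grip_width: 17.9
time: 12.65
tool_pos: [432.8, 248.9, 279.4]
tcp_rot: [-3.133, 0.005, 0.983]
contact_force: [-0.0, -0.1, -3.7]
grip_width: 17.7
```

```bash
python3 -m inch '[0.2,-0.1,-1.5,0,0,0,-1,0.2,-0.1,-2.5,0,0,0,-1,0.2,-0.1,-3.2,0,0,0,-1,0.2,-0.1,-3.5,0,0,0,-1,0.2,-0.1,-3.5,0,0,0,-1]'; python3 - <<'E'
from h import *
import pickle
o=bot.get_obs();print(o['tool_pos'],o['tcp_rot'],o['contact_force'],o['moment'])
c=bot.calibration('wrist');im=bot.capture('wrist')[:,:,::-1]
pickle.dump((c,o),open('w9.pkl','wb'));cv2.imwrite('pics/w9.png',im)
crop(im,220,120,420,270,4,'pics/w9a.png')
im=bot.capture('side')[:,:,::-1];crop(im,170,240,290,400,4,'pics/s9a.png')
E
```

```text
time: 13.15
tool_pos: [434.8, 248.0, 244.4]
tcp_rot: [-3.133, 0.005, 0.983]
contact_force: [0.1, 0.2, -3.5]
grip_width: 17.7
[434.77922202 247.97030053 244.36959096] [-3.13343722  0.00495084  0.98332052] [ 0.1179521   0.15490651 -3.50349769] [-0.05432465 -0.0466074  -0.02235658]
```

View pics/w9a.png

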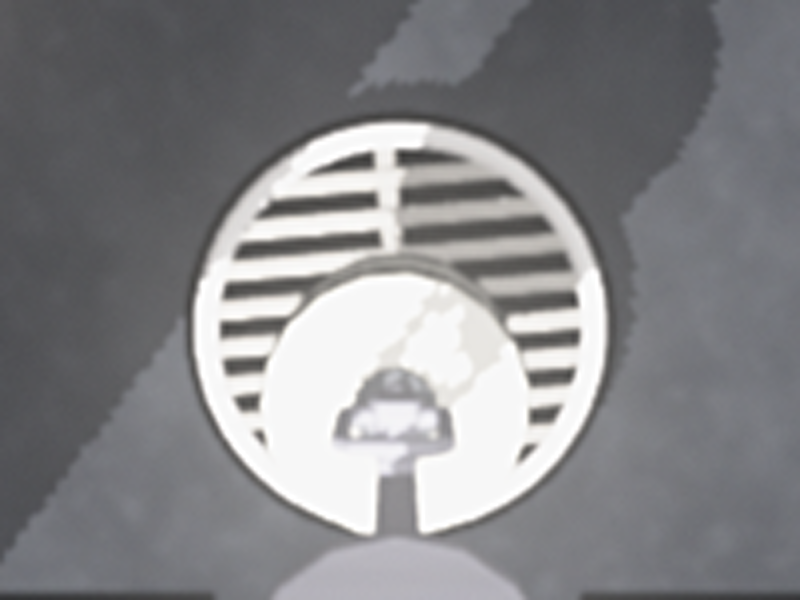

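View pics/s9a.png

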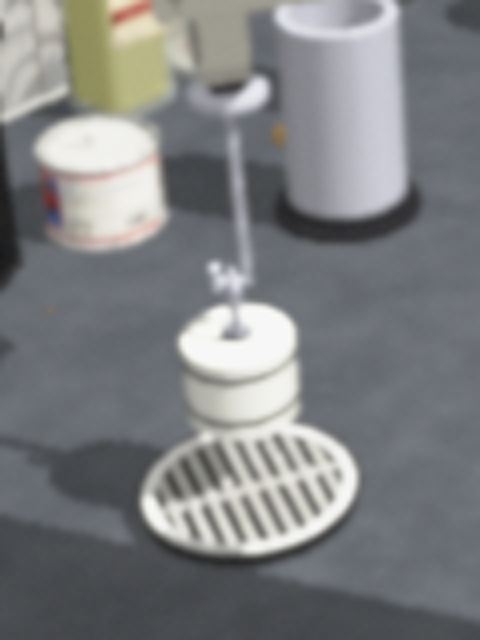

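```bash
python3 - <<'E'
from h import *; import pickle
from scipy.optimize import least_squares
np.set_printoptions(precision=1,suppress=True)
c,o=pickle.load(open('w9.pkl','rb'))
def fit(pts,z,R):
    P=np.array([onz(c,220+(x-1.5)/4,120+(y-1.5)/4,z)[:2] for x,y in pts])
    r=least_squares(lambda q:np.hypot(*(P-q[:2]).T)-q[2],[*P.mean(0),R]);return r.x,r.fun.round(1)
print('tray',fit([(193,330),(215,260),(285,165),(340,132),(400,120),(470,135),(540,185),(590,255),(608,330),(590,420),(545,478),(270,480),(215,405)],13,55))
print('cart',fit([(262,415),(268,370),(292,320),(340,283),(395,272),(450,283),(500,320),(525,370),(531,415),(520,455),(270,455)],102,27))
print('collar/lip',o['tool_pos'])
E
```

```text
tray (array([437. , 251.9,  53.2]), array([ 1.4, -1.1, -0.5,  0.7,  1.3,  0.3, -1.4, -1. , -0. ,  0.9,  0.5,
       -0.7, -0.4]))
cart (array([435.9, 252.1,  27.3]), array([-0.1, -0.4,  0. ,  0.2,  0. ,  0.1,  0.1, -0.2,  0.1, -0.1,  0.3]))
collar/lip [434.8 248.  244.4]
```

```bash
python3 -m inch '[0.1,0,-1.2,0,0,0,-1,0.1,0,-2.4,0,0,0,-1,0.1,0,-3.3,0,0,0,-1,0.1,0,-3.8,0,0,0,-1,0.1,0,-3.8,0,0,0,-1]'; python3 -m inch '[0,0,-0.1,0,0,0,-1,0,0,-0.2,0,0,0,-1,0,0,-0.3,0,0,0,-1,0,0,-0.4,0,0,0,-1,0,0,-0.5,0,0,0,-1]'
```

```text
time: 13.75
tool_pos: [435.7, 247.9, 206.1]
tcp_rot: [-3.133, 0.005, 0.983]
contact_force: [-0.1, 0.1, -4.0]
grip_width: 17.8
time: 14.25
tool_pos: [435.8, 248.0, 201.2]
tcp_rot: [-3.133, 0.005, 0.983]
contact_force: [0.1, 0.6, -2.9]
grip_width: 18.0
```

```bash
python3 -m inch '[0,0,-0.1,0,0,0,-1,0,0,-0.2,0,0,0,-1,0,0,-0.3,0,0,0,-1,0,0,-0.4,0,0,0,-1,0,0,-0.4,0,0,0,-1]'; python3 -m inch '[0,0,-0.1,0,0,0,-1,0,0,-0.2,0,0,0,-1,0,0,-0.3,0,0,0,-1,0,0,-0.4,0,0,0,-1,0,0,-0.4,0,0,0,-1]'
```

```text
time: 14.75
tool_pos: [435.8, 248.0, 197.2]
tcp_rot: [-3.134, 0.005, 0.983]
contact_force: [-0.4, 0.4, -0.8]
grip_width: 17.7
time: 15.25
tool_pos: [435.7, 248.0, 193.1]
tcp_rot: [-3.133, 0.005, 0.983]
contact_force: [0.0, -0.1, -0.7]
grip_width: 17.8
```

```bash
python3 -m inch '[0,0,-0.3,0,0,0,-1,0,0,-0.6,0,0,0,-1,0,0,-0.8,0,0,0,-1,0,0,-0.8,0,0,0,-1,0,0,-0.8,0,0,0,-1]'; python3 - <<'E'
from h import *
im=bot.capture('wrist')[:,:,::-1]
crop(im,240,130,400,270,5,'pics/w10a.png')
E
```

```text
time: 15.75
tool_pos: [435.8, 248.0, 185.0]
tcp_rot: [-3.133, 0.005, 0.983]
contact_force: [-0.4, -0.7, -0.9]
grip_width: 17.8
```

View pics/w10a.png

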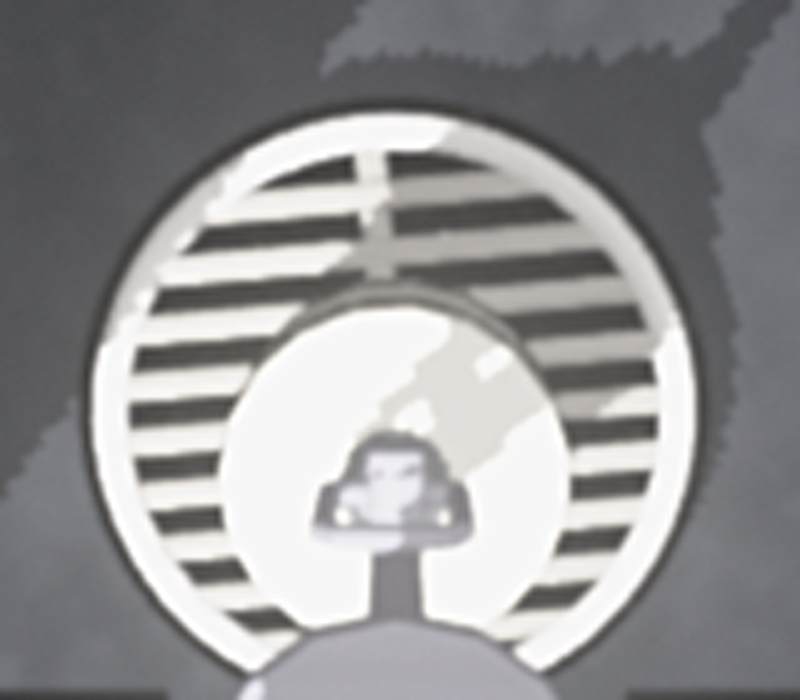

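Cartridge stands on the tray, and the foot is centred in the loop (column 395 against 393). Now I'll draw the hook back out of the loop.

```bash
python3 -m inch '[-0.11,-0.17,0,0,0,0,-1,-0.22,-0.33,0,0,0,0,-1,-0.33,-0.5,0,0,0,0,-1,-0.44,-0.67,0,0,0,0,-1,-0.5,-0.75,0,0,0,0,-1]'; python3 -m inch '[-0.11,-0.17,0,0,0,0,-1,-0.3,-0.45,0,0,0,0,-1,-0.5,-0.75,0,0,0,0,-1,-0.7,-1.05,0,0,0,0,-1,-0.72,-1.08,0,0,0,0,-1]'; python3 - <<'E'
from h import *
im=bot.capture('wrist')[:,:,::-1]
crop(im,240,110,400,250,5,'pics/w11a.png')
E
```

```text
time: 16.3
tool_pos: [430.7, 240.3, 185.2]
tcp_rot: [-3.133, 0.005, 0.983]
contact_force: [-0.1, 0.4, -1.9]
grip_width: 17.5
time: 16.8
tool_pos: [423.2, 229.1, 185.2]
tcp_rot: [-3.133, 0.005, 0.983]
contact_force: [0.8, -0.5, -0.9]
grip_width: 17.9
```

View pics/w11a.png

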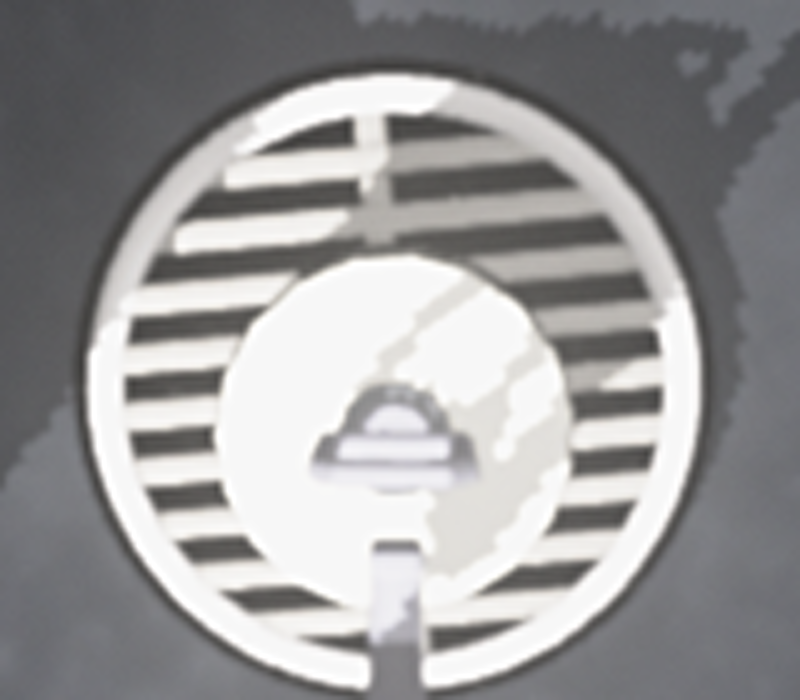

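```bash
python3 -m inch '[-0.5,-0.8,0,0,0,0,-1,-1.1,-1.7,1,0,0,0,-1,-1.1,-1.7,4,0,0,0,-1,-1.1,-1.7,8,0,0,0,-1,-1.1,-1.7,12,0,0,0,-1]'; python3 -m inch '[0.5,-4,0,0,0,-8.5,-1,1,-8,0,0,0,-17,-1,1.5,-12,0,0,0,-25.5,-1,2,-16,0,0,0,-34,-1,2.5,-20,0,0,0,-42.5,-1]'
```

```text
time: 17.35
tool_pos: [411.5, 211.4, 307.2]
tcp_rot: [-3.133, 0.005, 0.983]
contact_force: [0.8, 0.7, -0.7]
grip_width: 17.7
time: 17.85
tool_pos: [435.7, 9.5, 308.1]
tcp_rot: [-3.134, 0.005, 0.235]
contact_force: [0.7, 0.6, -1.1]
grip_width: 18.1
```

```bash
python3 -m inch '[0.5,-4,0,0,0,-6,-1,1,-8,0,0,0,-12.2,-1,1.8,-13,0,0,0,-12.2,-1,2.4,-17.5,0,0,0,-12.2,-1,2.8,-21,0,0,0,-12.2,-1]'; python3 -m inch '[0.2,-1.4,0,0,0,0,-1,0.2,-1.4,0,0,0,0,-1,0.2,-1.4,0,0,0,0,-1,0.2,-1.4,0,0,0,0,-1,0.2,-1.4,0,0,0,0,-1]'; python3 - <<'E'
from h import *
import pickle
o=bot.get_obs();print(o['tool_pos'],o['tcp_rot'],o['contact_force'])
c=bot.calibration('wrist');im=bot.capture('wrist')[:,:,::-1]
pickle.dump((c,o),open('w12.pkl','wb'));cv2.imwrite('pics/w12.png',im)
crop(im,260,150,380,270,6,'pics/w12a.png')
E
```

```text
time: 18.35
tool_pos: [462.8, -203.3, 308.8]
tcp_rot: [-3.135, 0.004, 0.02]
contact_force: [0.5, 0.3, -2.0]
grip_width: 17.8
time: 18.85
tool_pos: [464.7, -215.9, 309.2]
tcp_rot: [-3.134, 0.004, 0.022]
contact_force: [0.4, -0.2, -0.7]
grip_width: 17.7
[ 464.74604468 -215.93522885  309.17343759] [-3.13449386  0.00382118  0.02181093] [ 0.44732642 -0.16935004 -0.65159636]
```

View pics/w12a.png

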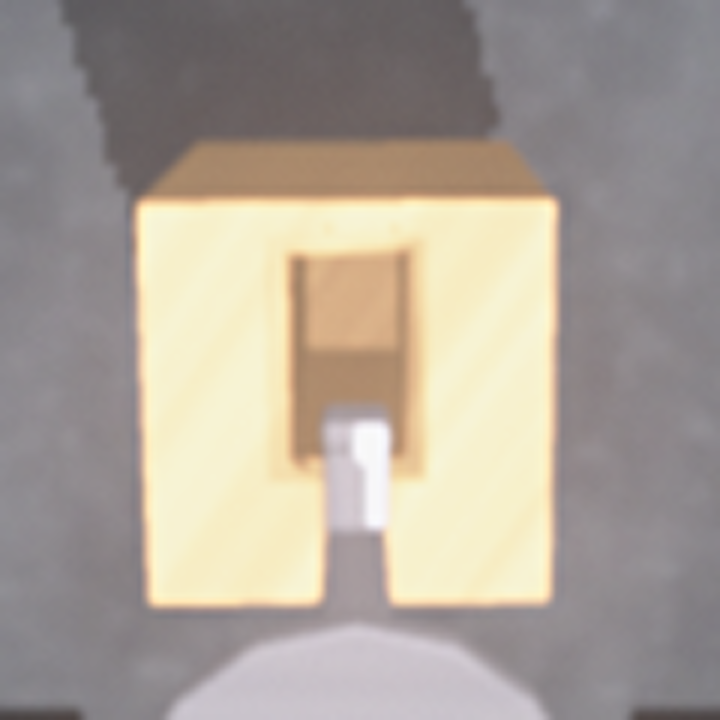

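```bash
python3 - <<'E'
from h import *; import pickle
np.set_printoptions(precision=1,suppress=True)
c,o=pickle.load(open('w12.pkl','rb'));T=o['tool_pos']
A=lambda x,y:(260+(x-2.5)/6,150+(y-2.5)/6)
P=np.array([onz(c,*A(*p),118) for p in [(137,200),(558,198),(553,606),(150,606)]]);print(P,P.mean(0))
S=np.array([onz(c,*A(*p),116) for p in [(292,253),(411,250),(408,462),(292,464)]]);print('slot',S,S.mean(0))
l=onz(c,*A(357,408),T[2]-102);s=onz(c,*A(357,530),T[2]-110);print('lip end',l,'shank',s,l-T,s-T)
E
```

```text
[[ 494.2 -180.3  118. ]
 [ 496.  -244.8  118. ]
 [ 431.  -246.9  118. ]
 [ 429.4 -182.3  118. ]] [ 462.6 -213.6  118. ]
slot [[ 486.4 -204.2  116. ]
 [ 487.3 -222.6  116. ]
 [ 453.6 -223.1  116. ]
 [ 452.9 -204.7  116. ]] [ 470.  -213.6  116. ]
lip end [ 480.1 -215.1  207.2] shank [ 463.4 -215.4  199.2] [  15.3    0.9 -102. ] [  -1.4    0.6 -110. ]
```

```bash
python3 -m inch '[0,0.2,-1,0,0,0,-1,0,0.2,-4,0,0,0,-1,0,0.2,-7,0,0,0,-1,0,0.2,-7,0,0,0,-1,0,0.2,-7,0,0,0,-1]'; python3 - <<'E'
from h import *
import pickle
o=bot.get_obs();print(o['tool_pos'],o['tcp_rot'],o['contact_force'])
c=bot.calibration('wrist');im=bot.capture('wrist')[:,:,::-1]
crop(im,260,170,380,270,6,'pics/w13a.png')
E
```

```text
time: 19.4
tool_pos: [464.8, -213.7, 239.3]
tcp_rot: [-3.134, 0.004, 0.022]
contact_force: [-0.1, -1.2, -1.9]
grip_width: 17.9
[ 464.84717157 -213.71394303  239.2664265 ] [-3.13403973  0.00446361  0.02223666] [-0.10658281 -1.24317511 -1.85424829]
```

View pics/w13a.png

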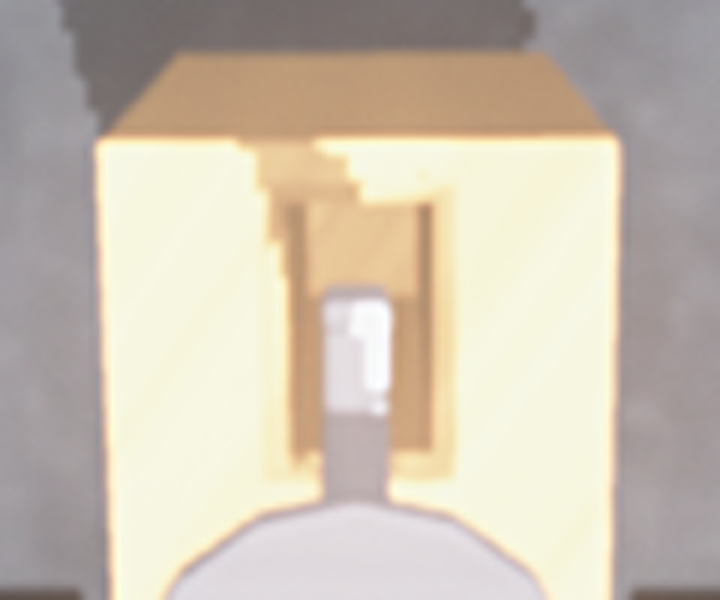

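```bash
python3 -m inch '[0,0,-1,0,0,0,-1,0,0,-3,0,0,0,-1,0,0,-5,0,0,0,-1,0,0,-6,0,0,0,-1,0,0,-6,0,0,0,-1]'; python3 -m inch '[0,0,-1,0,0,0,-1,0,0,-2,0,0,0,-1,0,0,-3,0,0,0,-1,0,0,-4,0,0,0,-1,0,0,-4,0,0,0,-1]'
```

```text
time: 19.95
tool_pos: [465.0, -213.9, 179.4]
tcp_rot: [-3.134, 0.004, 0.022]
contact_force: [-0.2, 0.5, -0.6]
grip_width: 17.8
time: 20.45
tool_pos: [464.2, -213.4, 137.8]
tcp_rot: [-3.133, 0.007, 0.022]
contact_force: [0.4, -0.5, -1.3]
grip_width: 17.4
```

```bash
python3 -m inch '[0,0,-0.15,0,0,0,-1,0,0,-0.3,0,0,0,-1,0,0,-0.4,0,0,0,-1,0,0,-0.5,0,0,0,-1,0,0,-0.5,0,0,0,-1]'
```

```text
time: 20.95
tool_pos: [464.2, -213.4, 132.9]
tcp_rot: [-3.133, 0.006, 0.022]
contact_force: [0.1, -0.1, -1.4]
grip_width: 17.9
```

```bash
python3 -m inch '[0,0,-0.05,0,0,0,-1,0,0,-0.1,0,0,0,-1,0,0,-0.15,0,0,0,-1,0,0,-0.15,0,0,0,-1,0,0,-0.15,0,0,0,-1]'
```

```text
time: 21.45
tool_pos: [464.4, -213.5, 132.2]
tcp_rot: [-3.133, 0.006, 0.022]
contact_force: [-2.4, 1.8, 5.9]
grip_width: 17.6
```

Contact at z = 132.2, so the collar is resting on the stand. I'll release and retreat straight up.

```bash
python3 -m inch '[0,0,0,0,0,0,-0.3,0,0,0,0,0,0,-0.3,0,0,0,0,0,0,-0.3,0,0,0,0,0,0,-0.3,0,0,0,0,0,0,-0.3]'; python3 -m inch '[0,0,1,0,0,0,0,0,0,3,0,0,0,0,0,0,6,0,0,0,0,0,0,10,0,0,0,0,0,0,14,0,0,0,0]';  python3 -m inch '[-1,0,4,0,0,0,0,-3,0,6,0,0,0,0,-5,0,6,0,0,0,0,-5,0,6,0,0,0,0,-5,0,6,0,0,0,0]'; python3 - <<'E'
from h import *
import pickle
o=bot.get_obs();print(o['tool_pos'],o['tcp_rot'],o['contact_force'])
c=bot.calibration('wrist');im=bot.capture('wrist')[:,:,::-1]
pickle.dump((c,o),open('w14.pkl','wb'));cv2.imwrite('pics/w14.png',im)
im=bot.capture('side')[:,:,::-1];cv2.imwrite('pics/s14.png',im);crop(im,170,190,390,400,3.6,'pics/s14a.png')
E
```

```text
time: 21.95
tool_pos: [464.3, -213.5, 132.1]
tcp_rot: [-3.133, 0.006, 0.022]
contact_force: [-0.3, 0.6, 0.1]
grip_width: 32.3
time: 22.45
tool_pos: [464.0, -213.3, 274.1]
tcp_rot: [-3.133, 0.006, 0.022]
contact_force: [1.4, -0.4, -0.1]
grip_width: 45.6
time: 22.95
tool_pos: [414.1, -213.2, 334.6]
tcp_rot: [-3.133, 0.005, 0.022]
contact_force: [0.5, 0.2, -1.1]
grip_width: 45.9
[ 414.06837671 -213.23126699  334.62311298] [-3.13348081  0.0050467   0.02158063] [ 0.49457647  0.233424   -1.12982622]
```

View pics/w14.png

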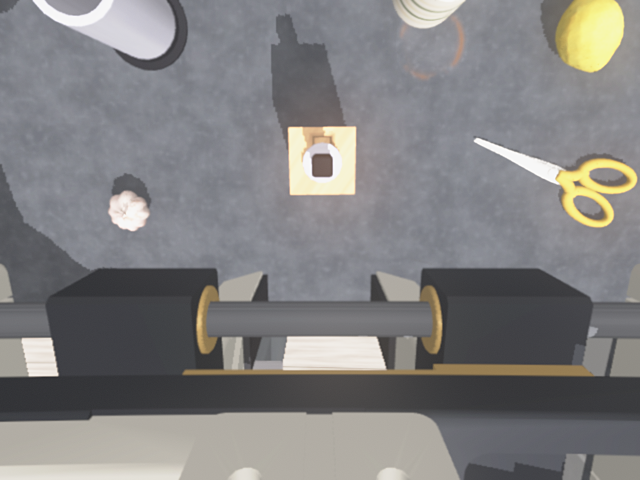

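View pics/s14a.png

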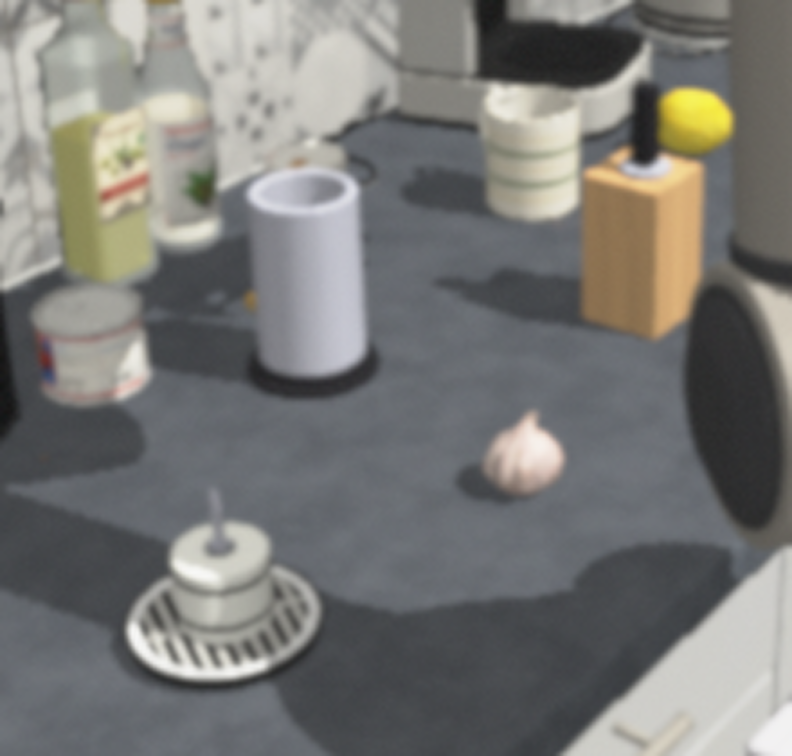

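```bash
python3 - <<'E'
from h import *
np.set_printoptions(precision=1,suppress=True)
S=bot.calibration('side');f=lambda x,y:(170+x/3.6,190+y/3.6)
print('tray',onz(S,*f(225,616),13),'cart top',onz(S,*f(220,556),57))
th=np.linspace(0,2*np.pi,60)
t=onz(S,*f(225,616),13)[:2]
im=cv2.imread('pics/s14.png');im=cv2.resize(im[190:400,170:390],None,fx=3.6,fy=3.6)
for r,z in((53.5,13),(27.5,12),(27.5,57)):
    p=proj(S,np.c_[t[0]+r*np.cos(th),t[1]+r*np.sin(th),0*th+z]);p=((p-[170,190])*3.6).astype(np.int32)
    cv2.polylines(im,[p],True,(0,0,255),1)
cv2.imwrite('pics/s15.png',im[440:,60:400])
E
```

```text
tray [433.5 254.   13. ] cart top [429.9 256.7  57. ]
```

View pics/s15.png

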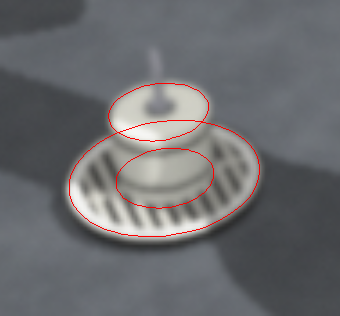

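```bash
python3 -c "
from plant import bot
print(bot.close_job(), bot.get_obs()['time'])"
```

```text
the job is handed in; nothing more can be done
the job is handed in; nothing more can be done
```

I handed the job in after about 23 s of the 72 s allowed: the cartridge stands upright in the middle of the drip tray and the hook hangs back in its stand.

**What I did**
- I took the black-handled hook from its stand and left the orange look-alike alone.
- The wrist camera showed the loop's wire running along about −34°, so I turned the hook to 56°, square to it, and passed the foot through. The readings at the end of each of these moves stayed under 2 N.
- I lifted the cartridge out, reading at most about 4 N, set it on the tray, drew the hook back out of the loop, and hung it up. The collar met the stand at 6 N as I lowered it, and I then opened the fingers.
- I only read forces at the end of each half-second move, so short peaks in between would not show.

**Last checks**
- **Tray:** the side view, overlaid with the tray circle, shows the cartridge central to within about 1–2 mm.
- **Hook:** it sits collar-down in its stand with the slot end on the correct side.
- **Bystanders:** the garlic, tin and mug show no movement in the final side view. I did not check the jam jar or spice jar separately.
- **Arm:** the gripper was clear of everything when I handed in.

**Disagreement:** the side camera read positions about 5 mm off the wrist camera, so I positioned by the wrist camera.

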